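Hang a roller hanger on the sloped drip rail

TASK

Take the roller hanger off its parking stand and stand it upright on the bare worktop, letting go of it. Then take it afresh (its other pair of sides, the faces that look along the rail, leaves the fingers room there), set it astride the sloped drip rail in the upper half, and release it there so that it rolls down to the stop by itself, without a push from the fingers; leave it hanging at rest against the stop. Do not disturb the vial, the petri dish or the beaker.

Things in the scene. Friction and masses are not known exactly. Their poses are not given: they have to be found in the camera images.
- hanger_grip (a point): Centre of the grey plastic grip block on top of the roller hanger; block 40 mm in x, 34 mm in y, 50 mm in z. y runs along the bar it hangs on, x across, z up; front and back alike. A sheet 32 x 50 mm lies under the block, 25 mm below this point. Hung, the bar's top is 49 mm below this point; stood on a flat surface, this point is 109 mm above it.
- hanger: The roller hanger: loose inverted U of sheet aluminium, about 0.3 kg, 66 mm in x, 50 in y, 134 tall. Origin midway between its feet on their underside. Two 18 mm rollers, 30 mm apart along y, sit between its legs. Legs 23 mm apart inside, flared at the bottom to about 38 mm, reaching 60 mm below the bar's top; out-turned hooks are steady feet. Set down level on the sloped bar it rolls off at once.
- parking_stand: Fixed stand where the hanger starts; origin under the middle of its 90 x 100 mm base. Level bar along y, 12 mm wide, top 75 mm up, between two end plates (30 mm in x, 127 mm tall, 62 mm apart inside). They leave 14 mm beyond the block's y faces, so grip it here on its x faces, across the bar. It lifts straight off; the feet clear the plates after 115 mm.
- rail_bar: Sloped drip rail, fixed: steel bar 12 mm wide, 350 long. Origin mid-length on its top face, 125 mm above the worktop. y runs down the bar, to the robot's left (slope 0.14 rad; the head is the right end), x across, away from the robot. Rubber stop face at y = +0.155 m: the hanger ends at about y = +0.13, 2 to 3 s after release. Grey guard behind at x = +0.052, 35 mm above the bar: hold the hanger by its y faces here.
- rail_head (a point): Point on the middle of the bar's top face, 100 mm up the bar from its mid-length (a 9 mm lip closes the head at 170 mm): a good place to set the hanger's middle. Axes as the rail bar's. The bar is clear on both sides and beneath, save for 12 mm thick webs that the hanger's legs pass.
- vial: a small closed glass vial with a white cap, 27 mm across, 61 mm tall, standing on the worktop; origin at the centre of its underside. To be left alone.
- petri_dish: a flat round clear dish with lid, 70 mm across, 15 mm high, lying on the worktop; origin at the centre of its underside. To be left alone.
- beaker_short: a wide plain glass beaker, 98x105 mm, 125 mm tall, standing on the worktop; origin at the centre of its underside. To be left alone.
Not all that is in view belongs to the job. What is shaped like the hanger but red is not meant.

How it is judged:
By the outcome, as a careful person would: the job done as asked, in the order asked, and still so for the second after the job is handed in, with the robot touching nothing.
It also fails if it takes over 67 s, if anything falls off the work surface, if the arm or the gripper's body presses on something with over 40 N, if the wrist force passes 120 N, or if a joint passes its speed limit or range.

ROBOT

A 6-joint arm with a two-finger parallel gripper is mounted at the origin on a cart in front of the work surface, level with it; the furniture and walls round the work are solid. World frame = base frame: x ahead of the robot, y to its left, z up, the work surface at z = 0. Lengths are in m, angles in rad, forces in N, time in s.
With the tool pointing down it reaches from about 0.35 to 0.775 m from the base axis. Payload 7.3 kg.
Tool frame: the origin (TCP) lies at the very end of the fingers, on their centre line; the grasp point (between the pads) lies 19 mm behind it; z points along the fingers, y is the direction in which the jaws open and shut (so a half turn about z gives the same grasp; the last joint's range is limited). The gripper opens to 92 mm and grips with 3 to 60 N. Pads are 19 mm wide; open, the fingers measure 130 mm over their backs; the gripper's body (75 mm by 190 mm) begins 47 mm behind the grasp point.
Start: joints at [1.002, 0.342, 1.524, -0, 1.275, -0.146], TCP at [0.215, 0.479, 0.227] pointing down, gripper open.
Joint ranges: [-2.53, 2.53], [-0.77, 2.02], [0.04, 2.7], [-1, 4.14], [0.28, 2.66], [-3.11, 3.11]. Speed limits (rad/s): [2.57, 2.57, 3.14, 3.14, 3.14, 3.14].

INTERFACE

Orientations are given as [roll, pitch, yaw] about the fixed x, y, z axes, in that order (R = Rz(yaw) Ry(pitch) Rx(roll)).
In Python, from cell import monitor, eyes, order gives the robot as it stands. The module is installed in compiled form; this text tells all that it offers.
- The arm moves only by the tool carry_out, never from a script. Its argument "targets" is a list of rows, each a list of 2 entries, a list of its own where there are three numbers: the shift along the tool's x, y, z in m, then the turn about the tool's z in rad. In form: [[[dx, dy, dz], twist], ...]. A call has 1 to 10 rows; each row shifts and turns the pose as measured when the row begins, along the tool's axes as they then stand; what a row does not reach is not made up. A row lasts 1/8 s, in which the tool goes at most 62.5 mm and 10.7 degrees, less where a joint would pass 70% of its speed; a pose out of reach is approached as far as the arm can. A call is refused whole if a number of a shift passes 0.0625 or a number of a turn 0.188, either way. A call with a gripper value outside its range is refused whole. "fingers" is the closure, from 0 (fully open) to 1 (shut), set as the call begins (left out, the last holds). The fingers move at their own pace and stop on an object; "grip_force" is the grip in N (left out, the last holds). Time passes only in rows, so rows that do not move let the fingers close. It gives the time, the measured TCP pose, the force and the opening at its end, in the units of the state.
- monitor.observe(): the state, without advancing time (a new reading comes with each control period).
- eyes.read_camera(name): name is "scene" or "top"; returns the picture (480x640x3 uint8, red, green, blue); there is no depth.
- eyes.camera_info(name): a dict with "K" (3x3 intrinsics, pixels), "dist" ([k1, k2, p1, p2, k3] as OpenCV has them; the pictures are not rectified), "rvec" (rotation vector, rad) and "tvec" (3), from world to camera coordinates, as OpenCV has them. Camera axes: x right, y down, z forward; pixel columns grow to the right and rows downward; lengths in m; the calibration is good to about 2 mm. A picture is of the moment at which its call begins. camera_info takes no time and is no camera call.
- order.hand_in(): hands the job in, once; it reports no verdict.
The state is a dict: "time": time; "qpos": joint angles; "qvel": joint speeds; "joint_efforts": joint torques, N m; "tool_pos": TCP position; "tool_rot": TCP orientation; "contact_force": force on the tool from outside, world axes, zero at the start; "torque": the same for the moment, N m; "opening": finger opening in m.
Only numpy, scipy, OpenCV 4.12 (cv2) and the standard library are available. Lean on these libraries where they do the work, as an engineer would, in place of code of your own. Each camera call takes 0.05 s, during which the arm holds its last target.

## Working session

There is one attempt and no reset: what is moved stays moved. The work goes in short steps, Python scripts to look and compute and a tool call to move; the robot and the scene stay as the last step left them, time stands still between calls to the robot, and variables do not carry over. Pictures are saved under pics/ and viewed, and the job is handed in when it is done.

Besides the shell and the picture viewer there is one more tool, called after "Call:" by a JSON object that holds its "name" and its "arguments". carry_out: Moves the arm, as the interface text tells. Its arguments: {"type":"object","properties":{"targets":{"type":"array","items":{"type":"array"}},"fingers":{"type":"number"},"grip_force":{"type":"number"}},"required":["targets"]}

```bash
mkdir -p pics; python3 - <<'E'
from cell import monitor, eyes, order
import cv2
s=monitor.observe()
for k,v in s.items(): print(k,v)
for n in("scene","top"):
    cv2.imwrite(f"pics/{n}0.png",eyes.read_camera(n)[:,:,::-1]); print(n,eyes.camera_info(n))
E
```

```text
time 0.0
qpos [ 1.00198638e+00  3.42753403e-01  1.52504084e+00 -2.21894919e-05
  1.27539401e+00 -1.46017158e-01]
qvel [-0.00073931 -0.00018655 -0.00108628  0.00013938 -0.00074401 -0.00032666]
joint_efforts [-1.43392241e-03 -4.31238091e+01 -2.44223768e+01  7.16203311e-02
  5.58321574e-02 -1.08265901e-04]
tool_pos [0.21517867 0.47841849 0.22602073]
tool_rot [-3.14001095e+00 -2.11165085e-04  2.71880617e+00]
contact_force [-0.36793008  0.40829785 -0.54666417]
torque [0.00340804 0.02153987 0.02180897]
opening 0.09173565589270961
scene {'K': array([[624.88774033,   0.        , 317.76094805],
       [  0.        , 624.88774033, 245.94409161],
       [  0.        ,   0.        ,   1.        ]]), 'dist': array([0.04170301, 0.        , 0.        , 0.        , 0.        ]), 'rvec': array([ 1.11879273, -2.23761143,  1.12994087]), 'tvec': array([0.17077693, 0.36312423, 1.40942621])}
top {'K': array([[584.76969865,   0.        , 316.40033288],
       [  0.        , 584.76969865, 238.61575956],
       [  0.        ,   0.        ,   1.        ]]), 'dist': array([0.05839842, 0.        , 0.        , 0.        , 0.        ]), 'rvec': array([ 2.22437563, -1.99301644,  0.21091933]), 'tvec': array([-0.1798268 ,  0.49349526,  1.7123484 ])}
```

View pics/scene0.png

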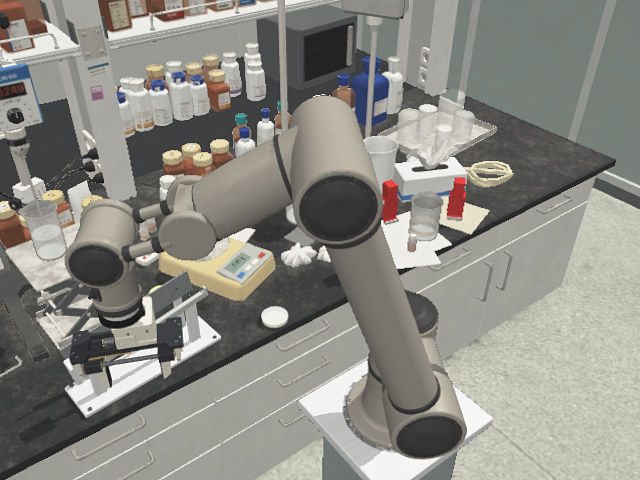

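View pics/top0.png

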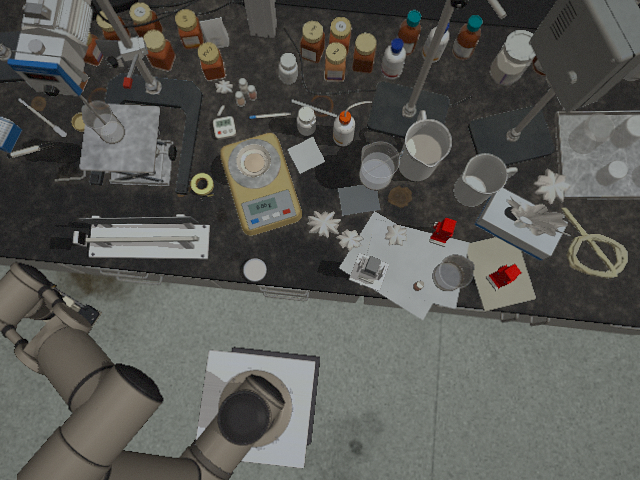

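The top view shows a grey hanger on its stand at about (368,268). Red look-alikes are at (443,231) and (505,275). The rail is at about (80–210, 237), the petri dish at (255,270), the vial at (418,286) and the beaker at (452,272). The grey one fits the description, so I'll confirm it in a crop.

```bash
python3 - <<'E'
import cv2,numpy as np
t=cv2.imread("pics/top0.png")
a=cv2.resize(t[215:305,330:430],None,fx=6,fy=6,interpolation=cv2.INTER_CUBIC)
cv2.imwrite("pics/crop_h.png",a)
b=cv2.resize(t[200:280,60:220],None,fx=5,fy=5,interpolation=cv2.INTER_CUBIC)
cv2.imwrite("pics/crop_r.png",b)
E
```

```text
(no output)
```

View pics/crop_h.png

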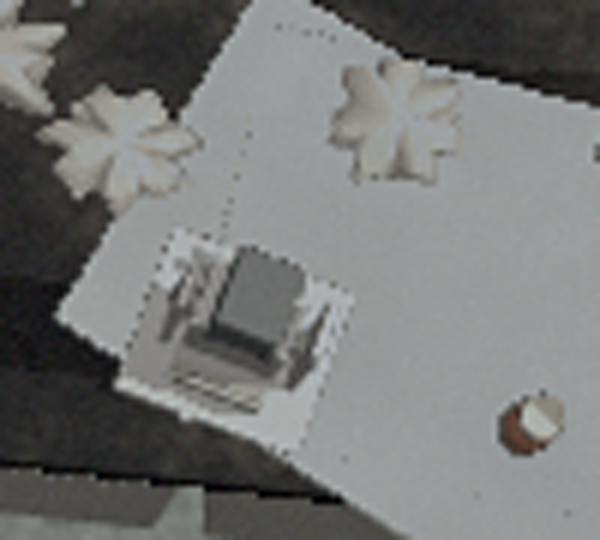

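View pics/crop_r.png

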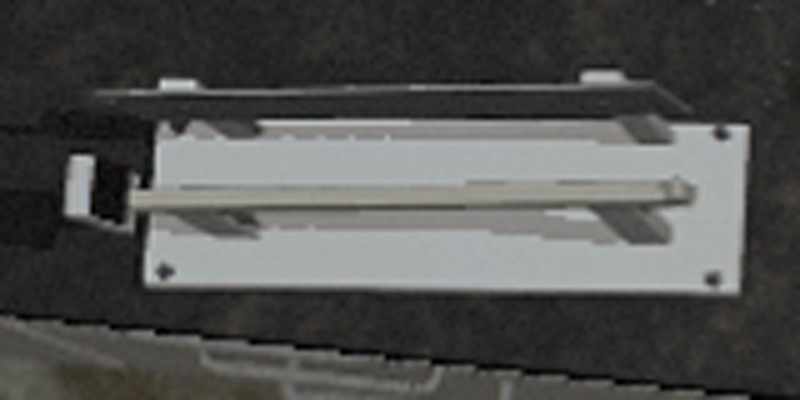

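```bash
cat >h.py <<'E'
import cv2,numpy as np
from cell import monitor, eyes, order
def proj(n,P):
    c=eyes.camera_info(n)
    return cv2.projectPoints(np.asarray(P,float).reshape(-1,3),c["rvec"],c["tvec"],c["K"],c["dist"])[0].reshape(-1,2)
def unproj(n,px,z):
    c=eyes.camera_info(n);R=cv2.Rodrigues(c["rvec"])[0]
    u=cv2.undistortPoints(np.asarray(px,float).reshape(-1,1,2),c["K"],c["dist"]).reshape(-1,2)
    d=np.c_[u,np.ones(len(u))]@R; C=-R.T@c["tvec"]
    z=np.broadcast_to(z,len(u)); return C+d*((z-C[2])/d[:,2])[:,None]
def grab(n,f):
    im=eyes.read_camera(n)[:,:,::-1].copy(); cv2.imwrite("pics/"+f,im); return im
def box(cx,cy,z0,z1,lx,ly,yaw):
    P=[]
    for z in(z0,z1):
        for sx,sy in((1,1),(1,-1),(-1,-1),(-1,1)):
            x,y=sx*lx/2,sy*ly/2
            P.append([cx+x*np.cos(yaw)-y*np.sin(yaw),cy+x*np.sin(yaw)+y*np.cos(yaw),z])
    return np.array(P)
E
python3 - <<'E'
from h import *
np.set_printoptions(precision=4,suppress=True)
c=lambda L:[(330+x/6-.4,215+y/6-.4) for x,y in L]
b=unproj("top",c([(175,232),(352,298),(290,455),(118,383)]),0.008);print(b)
print(np.linalg.norm(np.diff(b,axis=0),axis=1),b.mean(0), [np.arctan2(*(b[j]-b[i])[1::-1]) for i,j in((3,0),(2,1),(1,0),(2,3))])
k=unproj("top",c([(240,247),(305,270),(280,345),(212,322)]),0.149);print(k,k.mean(0));print(np.linalg.norm(np.diff(k,axis=0),axis=1))
r=lambda L:[(60+x/5-.4,200+y/5-.4) for x,y in L]
print(unproj("top",r([(690,192),(135,200)]),[0.149,0.101]))
print("plate",unproj("top",r([(155,125),(748,126),(740,293),(147,286)]),0.006))
print("guard",unproj("top",r([(160,92),(640,83)]),[.14,.17]))
print("petri,vial,beaker",unproj("top",[(255,270),(420,284),(455,271)],[0.01,.05,.06]))
E
```

```text
[[ 0.4877 -0.2586  0.008 ]
 [ 0.4636 -0.3515  0.008 ]
 [ 0.38   -0.3271  0.008 ]
 [ 0.4069 -0.2371  0.008 ]]
[0.096  0.087  0.0939] [ 0.4346 -0.2936  0.008 ] [np.float64(-0.25982138422370404), np.float64(-0.2849036843627639), np.float64(1.3169352927949318), np.float64(1.2804827771346576)]
[[ 0.4573 -0.2813  0.149 ]
 [ 0.4498 -0.3126  0.149 ]
 [ 0.413  -0.3041  0.149 ]
 [ 0.4203 -0.2714  0.149 ]] [ 0.4351 -0.2923  0.149 ]
[0.0323 0.0378 0.0335]
[[0.4547 0.2086 0.149 ]
 [0.4238 0.5352 0.101 ]]
plate [[0.4868 0.571  0.006 ]
 [0.5264 0.211  0.006 ]
 [0.4219 0.2005 0.006 ]
 [0.3873 0.5571 0.006 ]]
guard [[0.481  0.517  0.14  ]
 [0.5099 0.2411 0.17  ]]
petri,vial,beaker [[ 0.4009  0.0513  0.01  ]
 [ 0.4076 -0.4452  0.05  ]
 [ 0.4562 -0.5434  0.06  ]]
```

```bash
cat >ov.py <<'E'
from h import *
def edges(im,p,col,ox,oy,f):
    p=(p-[ox,oy]+.5)*f-.5
    for i in range(4):
        for a,b in((i,(i+1)%4),(4+i,4+(i+1)%4),(i,4+i)):
            cv2.line(im,tuple(int(round(v)) for v in p[a]),tuple(int(round(v)) for v in p[b]),col,1,cv2.LINE_AA)
def railbox(x,y,yaw,ax0,ax1,ay0,ay1,az0,az1,s=0.14):
    # rail coords (x across,y down along bar,z normal)
    Rz=np.array([[np.cos(yaw),-np.sin(yaw),0],[np.sin(yaw),np.cos(yaw),0],[0,0,1]])
    Rx=np.array([[1,0,0],[0,np.cos(s),np.sin(s)],[0,-np.sin(s),np.cos(s)]])
    P=[[a,b,c] for c in(az0,az1) for a,b in((ax0,ay0),(ax1,ay0),(ax1,ay1),(ax0,ay1))]
    return (Rz@Rx@np.array(P).T).T+[x,y,.125]
E
python3 - <<'E'
from ov import *
t=cv2.imread("pics/top0.png")
a=cv2.resize(t[215:305,330:430],None,fx=6,fy=6,interpolation=cv2.INTER_CUBIC)
x,y,w=.4350,-.2930,-.270
edges(a,proj("top",box(x,y,.099,.149,.04,.034,w)),(0,0,255),330,215,6)
edges(a,proj("top",box(x,y,0,.01,.09,.1,w)),(0,255,0),330,215,6)
cv2.imwrite("pics/o1.png",a)
b=cv2.resize(t[200:280,60:220],None,fx=5,fy=5,interpolation=cv2.INTER_CUBIC)
x,y,w=.440,.378,.097
edges(b,proj("top",railbox(x,y,w,-.006,.006,-.175,.175,-.012,0)),(0,0,255),60,200,5)
edges(b,proj("top",railbox(x,y,w,-.006,.006,-.175,-.17,0,.009)),(0,255,0),60,200,5)
edges(b,proj("top",railbox(x,y,w,-.012,.012,.155,.157,0,.03)),(255,0,0),60,200,5)
edges(b,proj("top",railbox(x,y,w,.052,.053,-.15,.15,-.0,.035)),(255,0,255),60,200,5)
cv2.imwrite("pics/o2.png",b)
E
```

```text
(no output)
```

View pics/o1.png

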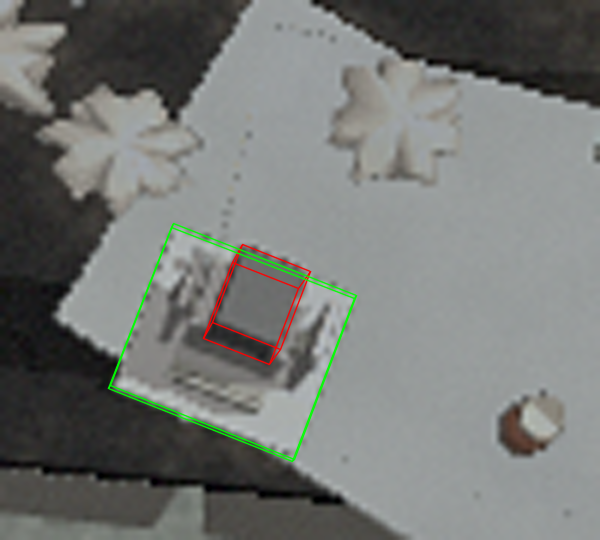

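View pics/o2.png

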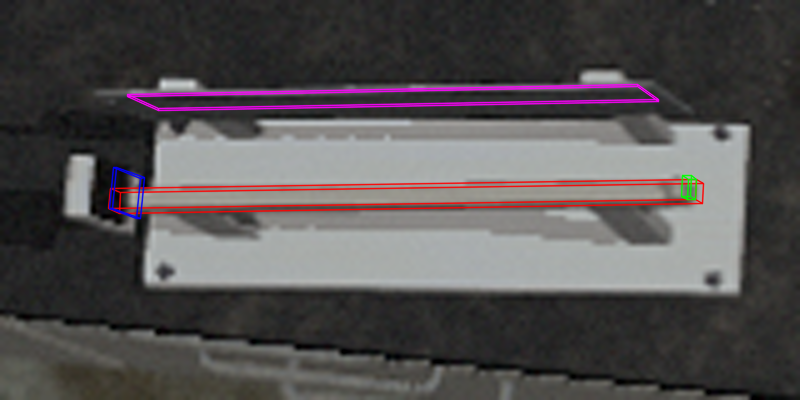

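```bash
cat >plan.py <<'E'
import numpy as np,sys
from cell import monitor
def plan(wps,step=.05,tw=.17,p0=None,yaw0=None):
    s=monitor.observe(); p=np.array(s["tool_pos"]) if p0 is None else np.array(p0); y=s["tool_rot"][2] if yaw0 is None else yaw0
    print("at",p.round(4),np.round(s["tool_rot"],4))
    rows=[]
    for x_,y_,z_,w in wps:
        d=np.array([x_,y_,z_])-p; dy=(w-y+np.pi)%(2*np.pi)-np.pi
        n=max(1,int(np.ceil(max(np.linalg.norm(d)/step,abs(dy)/tw))))
        for i in range(n):
            c,sn=np.cos(y),np.sin(y); e=d/n
            rows.append([[round(float(c*e[0]+sn*e[1]),4),round(float(sn*e[0]-c*e[1]),4),round(float(-e[2]),4)],round(float(-dy/n),4)])
            y+=dy/n; p=p+e
    for i in range(0,len(rows),10): print(rows[i:i+10])
E
python3 - <<'E'
from plan import *
plan([(.40,.22,.30,2.2),(.46,-.05,.30,1.7),(.435,-.293,.28,1.30)])
E
```

```text
at [0.2152 0.4785 0.2261] [-3.1402e+00 -2.0000e-04  2.7188e+00]
[[[-0.0392, -0.0228, -0.0106], 0.0741], [[-0.0408, -0.0199, -0.0106], 0.0741], [[-0.0422, -0.0168, -0.0106], 0.0741], [[-0.0433, -0.0136, -0.0106], 0.0741], [[-0.0442, -0.0104, -0.0106], 0.0741], [[-0.0448, -0.0071, -0.0106], 0.0741], [[-0.0452, -0.0037, -0.0106], 0.0741], [[-0.0423, -0.0184, -0.0], 0.0833], [[-0.0437, -0.0148, -0.0], 0.0833], [[-0.0447, -0.0111, -0.0], 0.0833]]
[[[-0.0455, -0.0074, -0.0], 0.0833], [[-0.046, -0.0036, -0.0], 0.0833], [[-0.0461, 0.0003, -0.0], 0.0833], [[-0.0476, -0.0112, 0.004], 0.08], [[-0.0483, -0.0074, 0.004], 0.08], [[-0.0487, -0.0035, 0.004], 0.08], [[-0.0489, 0.0004, 0.004], 0.08], [[-0.0487, 0.0043, 0.004], 0.08]]
```

Call:
{"name": "carry_out", "arguments": {"targets": [[[-0.039,-0.023,-0.012],0.074],[[-0.041,-0.02,-0.012],0.074],[[-0.042,-0.017,-0.012],0.074],[[-0.043,-0.014,-0.012],0.074],[[-0.044,-0.01,-0.011],0.074],[[-0.045,-0.007,-0.011],0.074],[[-0.045,-0.004,-0.011],0.074],[[-0.042,-0.018,0],0.083],[[-0.044,-0.015,0],0.083],[[-0.045,-0.011,0],0.083]], "fingers": 0}}

```text
time: 1.35
tool_pos: [0.4306, 0.0728, 0.3068]
tool_rot: [-3.134, 0.003, 1.933]
contact_force: [0.5, -0.3, 0.1]
opening: 0.0916
```

```bash
python3 - <<'E'
from plan import *
plan([(.46,-.05,.30,1.7),(.435,-.293,.27,1.30)])
E
```

```text
at [0.4306 0.0728 0.3068] [-3.1343e+00  2.9000e-03  1.9333e+00]
[[[-0.0418, -0.0053, 0.0023], 0.0778], [[-0.0421, -0.0021, 0.0023], 0.0778], [[-0.0421, 0.0012, 0.0023], 0.0778], [[-0.0476, -0.0112, 0.006], 0.08], [[-0.0483, -0.0074, 0.006], 0.08], [[-0.0487, -0.0035, 0.006], 0.08], [[-0.0489, 0.0004, 0.006], 0.08], [[-0.0487, 0.0043, 0.006], 0.08]]
```

Tracking is nearly exact. I'll take a photo here, since the arm may have cleared the scene camera's view of the rail.

Call:
{"name": "carry_out", "arguments": {"targets": [[[-0.042,-0.005,0.002],0.078],[[-0.042,-0.002,0.002],0.078],[[-0.042,0.001,0.002],0.078],[[-0.048,-0.011,0.006],0.08],[[-0.048,-0.007,0.006],0.08],[[-0.049,-0.004,0.006],0.08],[[-0.049,0,0.006],0.08],[[-0.048,0.004,0.006],0.08],[[0,0,0],0]]}}

```text
time: 2.48
tool_pos: [0.428, -0.3069, 0.2678]
tool_rot: [-3.132, 0.005, 1.273]
contact_force: [0.2, 0.9, 1.0]
opening: 0.0917
```

```bash
python3 - <<'E'
from plan import *
from ov import *
plan([(.435,-.293,.27,1.30)])
s=grab("scene","scene1.png")
E
```

```text
at [ 0.428  -0.3069  0.2678] [-3.132   0.0046  1.2731]
[[[0.0153, 0.0027, -0.0022], -0.0269]]
```

View pics/scene1.png

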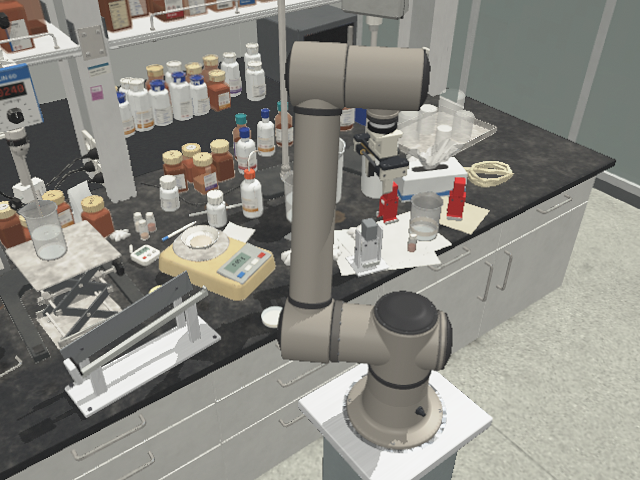

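```bash
python3 - <<'E'
from ov import *
t=cv2.imread("pics/scene1.png")
def cr(x0,y0,w,h,f): return cv2.resize(t[y0:y0+h,x0:x0+w],None,fx=f,fy=f,interpolation=cv2.INTER_CUBIC)
a=cr(325,200,70,80,6)
x,y,w=.4350,-.2930,-.270
edges(a,proj("scene",box(x,y,.099,.149,.04,.034,w)),(0,0,255),325,200,6)
edges(a,proj("scene",box(x,y,0,.01,.09,.1,w)),(0,255,0),325,200,6)
b=cr(55,265,175,150,4)
x,y,w=.440,.382,.097
edges(b,proj("scene",railbox(x,y,w,-.006,.006,-.175,.175,-.012,0)),(0,0,255),55,265,4)
edges(b,proj("scene",railbox(x,y,w,-.006,.006,-.175,-.17,0,.009)),(0,255,0),55,265,4)
edges(b,proj("scene",railbox(x,y,w,.052,.053,-.15,.15,-.0,.035)),(255,0,255),55,265,4)
cv2.imwrite("pics/o3.png",a);cv2.imwrite("pics/o4.png",b)
E
```

```text
(no output)
```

View pics/o3.png

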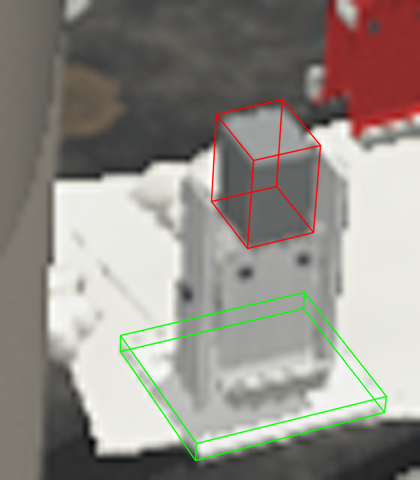

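View pics/o4.png

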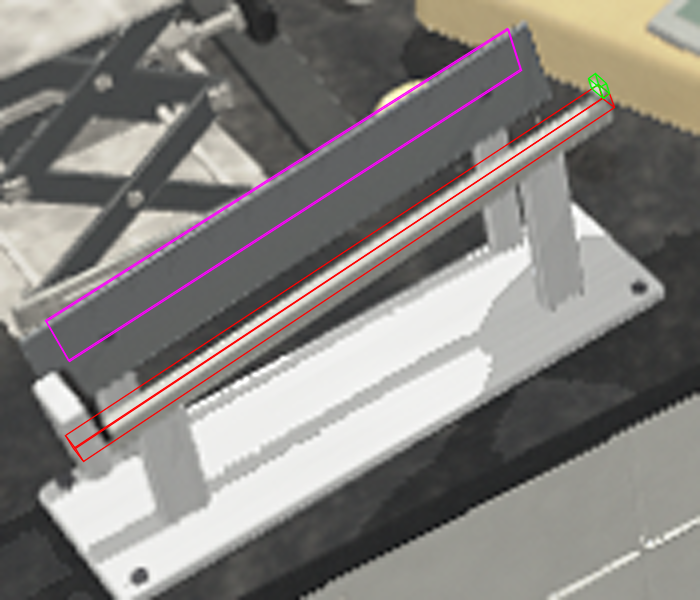

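Call:
{"name": "carry_out", "arguments": {"targets": [[[0.015,0.003,0.0],-0.027],[[0,0,0.04],0],[[0,0,0.04],0],[[0,0,0.04],0],[[0,0,0.02],0],[[0,0,0],0]]}}

```text
time: 3.28
tool_pos: [0.4397, -0.2794, 0.1274]
tool_rot: [-3.137, 0.002, 1.324]
contact_force: [0.0, -0.4, 1.0]
opening: 0.0918
```

```bash
python3 - <<'E'
from plan import *
plan([(.435,-.293,.107,1.30)])
E
```

```text
at [ 0.4397 -0.2794  0.1274] [-3.1369e+00  2.5000e-03  1.3237e+00]
[[[-0.0143, -0.0012, 0.0204], 0.0237]]
```

Call:
{"name": "carry_out", "arguments": {"targets": [[[0,0,0],0],[[0,0,0],0]]}}

```text
time: 3.52
tool_pos: [0.4414, -0.2782, 0.1297]
tool_rot: [-3.14, 0.004, 1.327]
contact_force: [1.1, 0.1, -0.5]
opening: 0.092
```

```bash
python3 - <<'E'
from plan import *
plan([(.435,-.293,.107,1.30)])
print(monitor.observe()["qvel"].round(3))
E
```

```text
at [ 0.4414 -0.2782  0.1297] [-3.1401  0.0038  1.3271]
[[[-0.0159, -0.0026, 0.0227], 0.0271]]
[ 0.011 -0.012 -0.008  0.     0.006  0.   ]
```

Call:
{"name": "carry_out", "arguments": {"targets": [[[-0.012,-0.002,0.01],0.02],[[0,0,0.0],0.0],[[0,0,0],0],[[0,0,0],0]]}}

```text
time: 4.03
tool_pos: [0.4366, -0.2912, 0.1205]
tool_rot: [3.141, 0.005, 1.305]
contact_force: [-0.6, -0.9, 0.1]
opening: 0.0917
```

```bash
python3 - <<'E'
from plan import *
plan([(.435,-.293,.107,1.30)])
E
```

```text
at [ 0.4366 -0.2912  0.1205] [3.1405 0.0051 1.3049]
[[[-0.0022, -0.001, 0.0135], 0.0049]]
```

Call:
{"name": "carry_out", "arguments": {"targets": [[[-0.002,-0.001,0.0135],0.005],[[0,0,0],0],[[0,0,0],0]]}}

```text
time: 4.4
tool_pos: [0.4348, -0.2928, 0.1057]
tool_rot: [3.141, 0.005, 1.3]
contact_force: [-0.2, -0.5, -0.4]
opening: 0.0916
```

Call:
{"name": "carry_out", "arguments": {"targets": [[[0,0,0],0],[[0,0,0],0],[[0,0,0],0],[[0,0,0],0],[[0,0,0],0],[[0,0,0],0]], "fingers": 1, "grip_force": 25}}

```text
time: 5.15
tool_pos: [0.4349, -0.2928, 0.1061]
tool_rot: [3.141, 0.005, 1.3]
contact_force: [-0.4, -0.1, -0.3]
opening: 0.0399
```

Call:
{"name": "carry_out", "arguments": {"targets": [[[0,0,-0.01],0],[[0,0,-0.02],0],[[0,0,-0.03],0],[[0,0,-0.03],0],[[0,0,-0.03],0],[[0,0,-0.02],0],[[0,0,-0.01],0],[[0,0,0],0],[[0,0,0],0]]}}

```text
time: 6.28
tool_pos: [0.4332, -0.2902, 0.2601]
tool_rot: [-3.136, 0.001, 1.3]
contact_force: [0.1, 0.7, -4.4]
opening: 0.0402
```

```bash
python3 - <<'E'
from plan import *
from h import *
print(proj("top",[(.42,-.09,0),(.43,-.09,0),(.43,-.06,0)]))
im=grab("top","top2.png"); im2=grab("scene","scene2.png")
cv2.imwrite("pics/c2.png",np.hstack([cv2.resize(im[160:310,220:420],(800,600))[:, :400],cv2.resize(im2[180:330,250:450],(800,600))[:,200:600]]))
cv2.imwrite("pics/c2b.png",cv2.resize(im[190:310,230:390],(800,600)))
plan([(.43,-.08,.25,1.30)],step=.03)
E
```

```text
[[301.8451352  269.35959204]
 [302.21576921 266.15744108]
 [292.51897608 265.10009792]]
at [ 0.4333 -0.2902  0.2601] [-3.1356e+00  1.2000e-03  1.2999e+00]
[[[0.0252, -0.0074, 0.0013], -0.0], [[0.0252, -0.0074, 0.0013], -0.0], [[0.0252, -0.0074, 0.0013], -0.0], [[0.0252, -0.0074, 0.0013], -0.0], [[0.0252, -0.0074, 0.0013], -0.0], [[0.0252, -0.0074, 0.0013], -0.0], [[0.0252, -0.0074, 0.0013], -0.0], [[0.0252, -0.0074, 0.0013], -0.0]]
```

View pics/c2b.png

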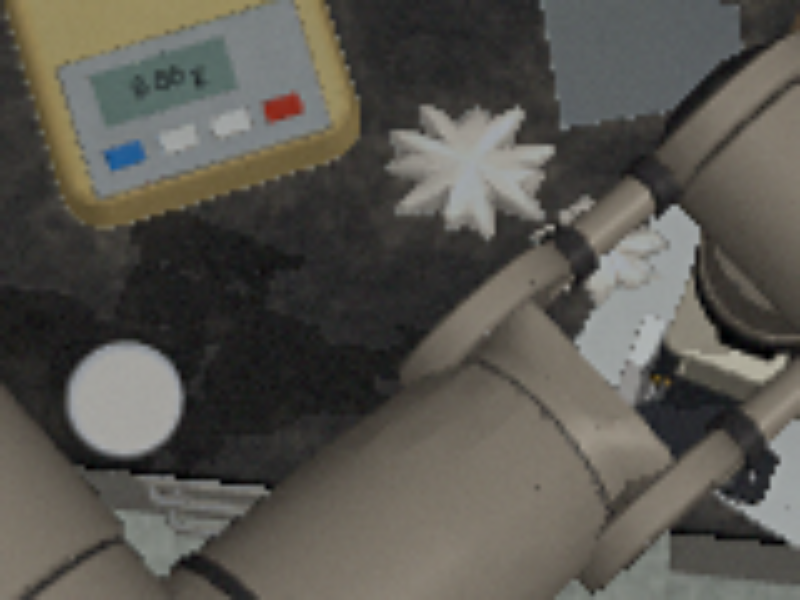

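View pics/scene2.png

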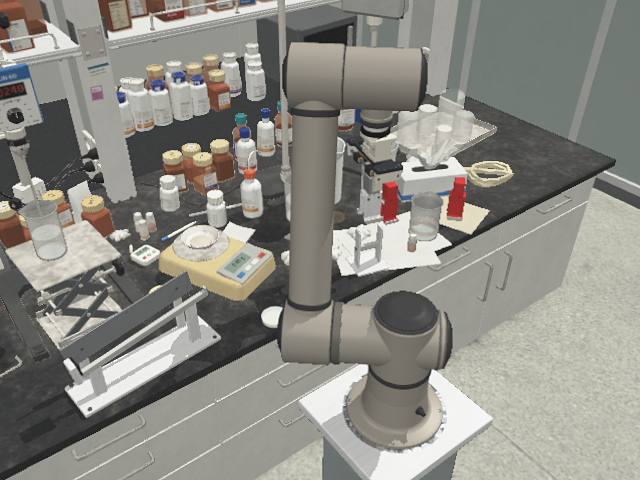

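Call:
{"name": "carry_out", "arguments": {"targets": [[[0.015,-0.004,0.001],0],[[0.025,-0.007,0.001],0],[[0.03,-0.008,0.001],0],[[0.03,-0.008,0.001],0],[[0.03,-0.008,0.001],0],[[0.03,-0.007,0.001],0],[[0.02,-0.004,0.001],0],[[0.01,-0.002,0],0],[[0,0,0],0],[[0,0,0],0]]}}

```text
time: 7.62
tool_pos: [0.4343, -0.0811, 0.2495]
tool_rot: [-3.128, -0.003, 1.301]
contact_force: [0.4, 0.5, -3.3]
opening: 0.0401
```

```bash
python3 - <<'E'
from plan import *
plan([(.445,-.08,.105,1.30)],step=.03)
E
```

```text
at [ 0.4343 -0.0811  0.2495] [-3.1276 -0.0032  1.3013]
[[[0.0008, 0.002, 0.0289], 0.0003], [[0.0008, 0.002, 0.0289], 0.0003], [[0.0008, 0.002, 0.0289], 0.0003], [[0.0008, 0.002, 0.0289], 0.0003], [[0.0008, 0.002, 0.0289], 0.0003]]
```

Call:
{"name": "carry_out", "arguments": {"targets": [[[0.001,0.002,0.02],0],[[0.001,0.002,0.03],0],[[0.001,0.002,0.03],0],[[0.001,0.002,0.03],0],[[0.001,0.002,0.02],0],[[0,0,0.01],0],[[0,0,0],0],[[0,0,0],0],[[0,0,0],0]]}}

```text
time: 8.75
tool_pos: [0.4464, -0.0847, 0.1074]
tool_rot: [-3.135, -0.001, 1.293]
contact_force: [-0.0, 1.2, -3.7]
opening: 0.04
```

Call:
{"name": "carry_out", "arguments": {"targets": [[[0,0,0.008],0],[[0,0,0.004],0],[[0,0,0],0],[[0,0,0],0]]}}

```text
time: 9.25
tool_pos: [0.4467, -0.0847, 0.0953]
tool_rot: [-3.136, -0.001, 1.293]
contact_force: [0.0, -0.2, -3.9]
opening: 0.0398
```

Call:
{"name": "carry_out", "arguments": {"targets": [[[0,0,0.003],0],[[0,0,0],0],[[0,0,0],0]]}}

```text
time: 9.62
tool_pos: [0.4468, -0.0847, 0.0922]
tool_rot: [-3.136, -0.001, 1.294]
contact_force: [0.1, 0.3, -3.5]
opening: 0.0403
```

Call:
{"name": "carry_out", "arguments": {"targets": [[[0,0,0.002],0],[[0,0,0],0],[[0,0,0],0]]}}

```text
time: 10.0
tool_pos: [0.4471, -0.0847, 0.0916]
tool_rot: [-3.138, -0.001, 1.294]
contact_force: [-0.4, 0.2, -2.9]
opening: 0.04
```

Call:
{"name": "carry_out", "arguments": {"targets": [[[0,0,0.002],0],[[0,0,0],0],[[0,0,0],0]]}}

```text
time: 10.38
tool_pos: [0.4474, -0.0846, 0.0914]
tool_rot: [-3.139, -0.001, 1.294]
contact_force: [0.2, -0.3, -4.3]
opening: 0.0398
```

Call:
{"name": "carry_out", "arguments": {"targets": [[[0,0,0.003],0],[[0,0,0],0]]}}

```text
time: 10.62
tool_pos: [0.4476, -0.0845, 0.0908]
tool_rot: [-3.14, -0.001, 1.294]
contact_force: [0.1, -0.8, -3.6]
opening: 0.0394
```

Call:
{"name": "carry_out", "arguments": {"targets": [[[0,0,0.004],0],[[0,0,0],0]]}}

```text
time: 10.88
tool_pos: [0.448, -0.0847, 0.089]
tool_rot: [3.141, -0.001, 1.294]
contact_force: [0.4, 0.2, -3.9]
opening: 0.0397
```

```bash
python3 - <<'E'
from h import *
s=monitor.observe();print(s["tool_pos"],s["contact_force"],s["torque"],s["joint_efforts"])
im=grab("scene","scene3.png"); cv2.imwrite("pics/c3.png",cv2.resize(im[150:350,200:440],(720,600),interpolation=cv2.INTER_CUBIC))
im=grab("top","top3.png")
E
```

```text
[ 0.44796708 -0.0846824   0.08901833] [ 0.3930027   0.1991906  -3.91232601] [-0.13604223  0.07615311 -0.01102421] [ 4.05662076e-02 -4.13261425e+01 -1.90448016e+01  5.90321794e-02
  1.43928900e-01 -3.41871828e-04]
```

View pics/c3.png

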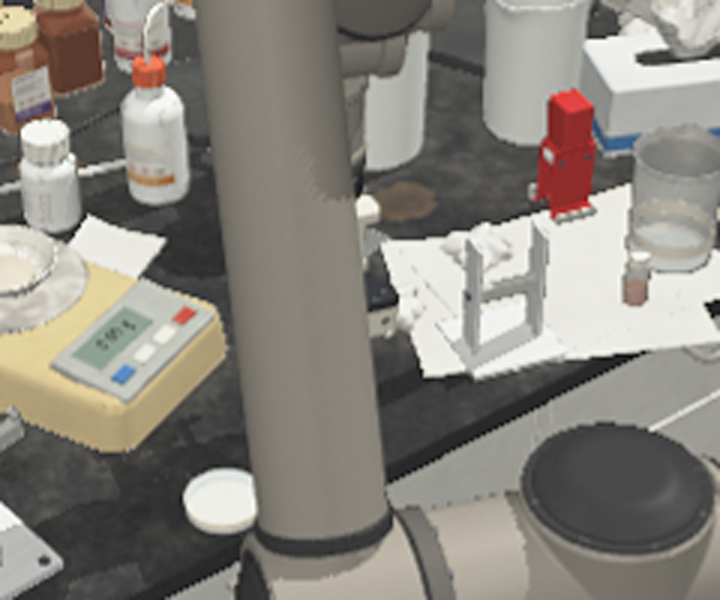

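Call:
{"name": "carry_out", "arguments": {"targets": [[[0,0,0.004],0],[[0,0,0],0],[[0,0,0],0]]}}

```text
time: 11.35
tool_pos: [0.4481, -0.0848, 0.0866]
tool_rot: [3.141, -0.0, 1.295]
contact_force: [-0.6, 0.2, -0.3]
opening: 0.0396
```

Call:
{"name": "carry_out", "arguments": {"targets": [[[0,0,0.002],0],[[0,0,0],0]]}}

```text
time: 11.6
tool_pos: [0.4481, -0.0848, 0.0866]
tool_rot: [3.141, -0.0, 1.295]
contact_force: [0.5, -0.5, -2.9]
opening: 0.0399
```

Call:
{"name": "carry_out", "arguments": {"targets": [[[0,0,0.004],0]]}}

```text
time: 11.72
tool_pos: [0.4484, -0.085, 0.0846]
tool_rot: [3.14, 0.0, 1.295]
contact_force: [-10.1, 3.8, 36.9]
opening: 0.0399
```

Call:
{"name": "carry_out", "arguments": {"targets": [[[0,0,-0.002],0],[[0,0,0],0]]}}

```text
time: 11.98
tool_pos: [0.4482, -0.085, 0.086]
tool_rot: [3.14, 0.0, 1.295]
contact_force: [0.1, 0.1, -3.7]
opening: 0.0401
```

Call:
{"name": "carry_out", "arguments": {"targets": [[[0,0,0],0]], "fingers": 0}}

```text
time: 12.1
tool_pos: [0.4483, -0.085, 0.0856]
tool_rot: [3.141, -0.0, 1.295]
contact_force: [0.9, -0.3, 0.4]
opening: 0.0457
```

Call:
{"name": "carry_out", "arguments": {"targets": [[[0,0,0],0],[[0,0,0],0],[[0,0,0],0]]}}

```text
time: 12.48
tool_pos: [0.4485, -0.0851, 0.0853]
tool_rot: [3.141, -0.0, 1.295]
contact_force: [0.4, -0.1, -0.3]
opening: 0.0751
```

Call:
{"name": "carry_out", "arguments": {"targets": [[[0,0,-0.01],0],[[0,0,-0.02],0],[[0,0,-0.03],0],[[0,0,-0.04],0.15],[[0,0,-0.04],0.18],[[0,0,-0.02],0.18],[[0,0,0],0.18],[[0,0,0],0.18],[[0,0,0],0.18],[[0,0,0],0.18]]}}

```text
time: 13.72
tool_pos: [0.4482, -0.0849, 0.2582]
tool_rot: [3.139, -0.008, 0.025]
contact_force: [0.6, -0.0, -0.2]
opening: 0.092
```

```bash
python3 - <<'E'
from plan import *
from h import *
plan([(.448,-.085,.2,-.276)])
grab("scene","scene4.png"); grab("top","top4.png")
E
```

```text
at [ 0.4482 -0.0849  0.2582] [ 3.1386 -0.008   0.0254]
[[[-0.0001, 0.0001, 0.0291], 0.1507], [[-0.0001, 0.0001, 0.0291], 0.1507]]
```

View pics/scene4.png

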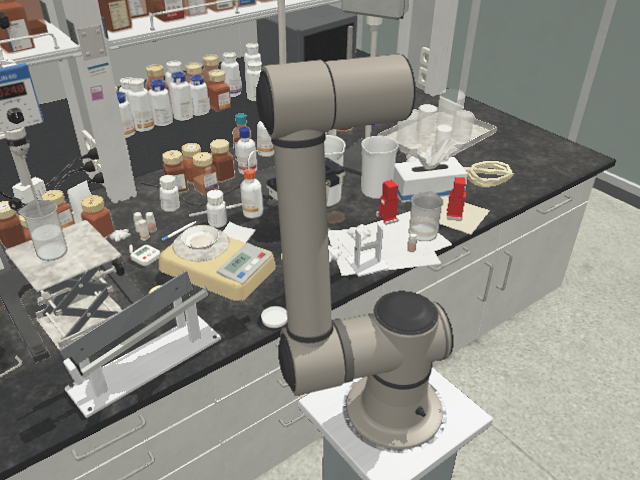

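View pics/top4.png

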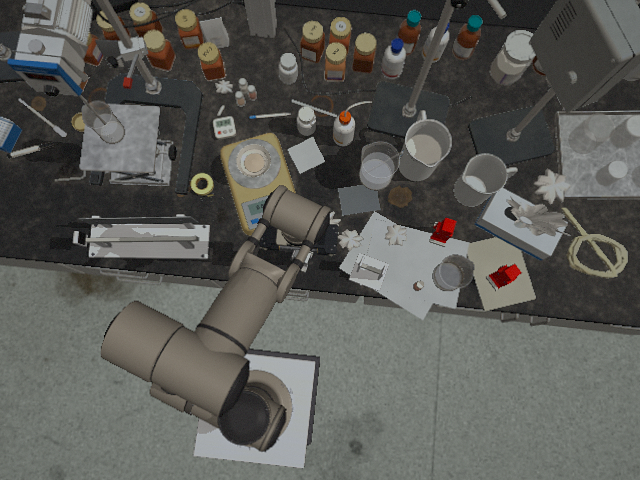

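Call:
{"name": "carry_out", "arguments": {"targets": [[[0,-0.02,0],0.08],[[0,-0.035,0],0.08],[[0,-0.05,0],0.08],[[0,-0.05,0],0.08],[[0,-0.035,0],0],[[0,-0.02,0],0],[[0,0,0],0]]}}

```text
time: 14.7
tool_pos: [0.4815, 0.1273, 0.2606]
tool_rot: [3.141, -0.012, -0.27]
contact_force: [-0.1, -0.3, 0.7]
opening: 0.0919
```

```bash
python3 - <<'E'
from plan import *
from h import *
plan([(.448,-.085,.25,-.276)],step=.04)
grab("scene","scene5.png"); im=grab("top","top5.png")
cv2.imwrite("pics/c5.png",cv2.resize(im[190:310,230:390],(800,600),interpolation=cv2.INTER_CUBIC))
E
```

```text
at [0.4815 0.1273 0.2606] [ 3.1414 -0.0119 -0.2701]
[[[0.0041, 0.0356, 0.0018], 0.001], [[0.0041, 0.0356, 0.0018], 0.001], [[0.0041, 0.0356, 0.0018], 0.001], [[0.0042, 0.0356, 0.0018], 0.001], [[0.0042, 0.0356, 0.0018], 0.001], [[0.0042, 0.0356, 0.0018], 0.001]]
```

View pics/c5.png

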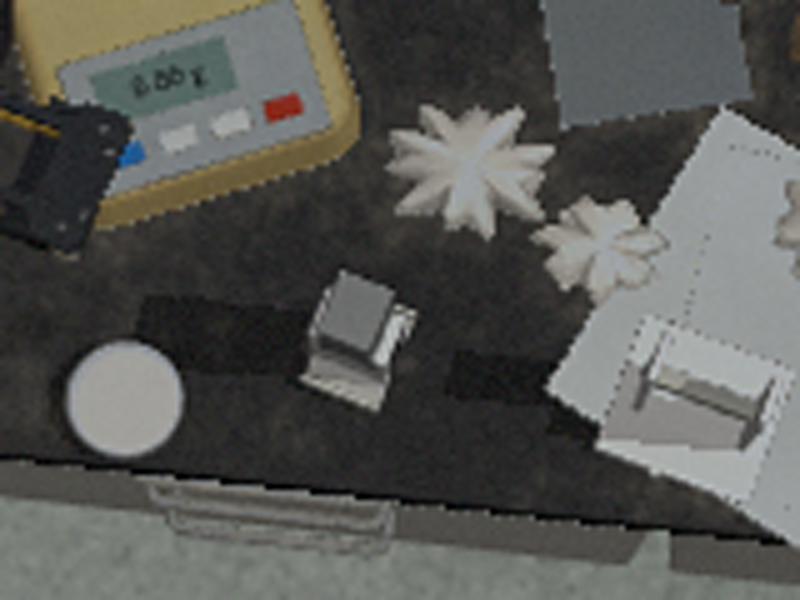

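View pics/scene5.png

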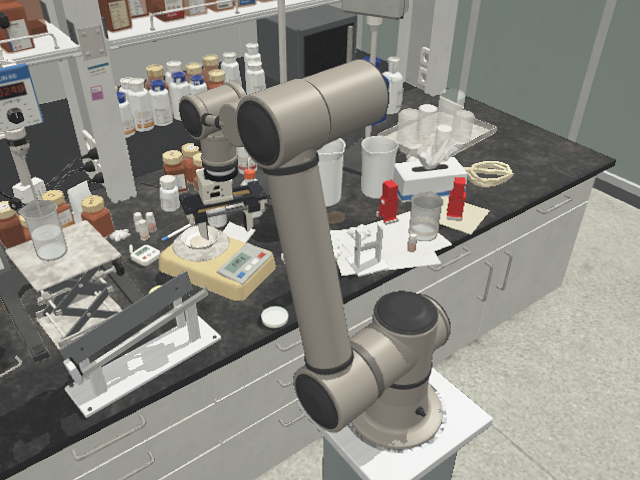

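The crop shows the hanger standing alone on the bare top. Its block is at about crop (355,310). I'll fit its pose now.

```bash
python3 - <<'E'
from ov import *
t=cv2.imread("pics/top5.png")
a=cv2.resize(t[230:280,270:330],None,fx=10,fy=10,interpolation=cv2.INTER_CUBIC)
x,y,w=.448,-.085,-.276
edges(a,proj("top",box(x,y,.084,.134,.04,.034,w)),(0,0,255),270,230,10)
edges(a,proj("top",box(x,y,0,.0,.066,.05,w)),(0,255,0),270,230,10)
cv2.imwrite("pics/o5.png",a)
E
```

```text
(no output)
```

View pics/o5.png

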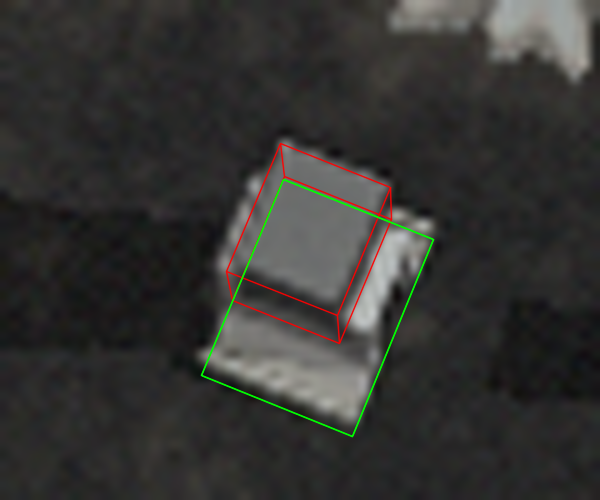

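Call:
{"name": "carry_out", "arguments": {"targets": [[[0.002,0.02,0],0],[[0.003,0.035,0],0],[[0.004,0.045,0],0],[[0.004,0.045,0],0],[[0.004,0.03,0],0],[[0.002,0.02,0],0],[[0.001,0.005,0],0],[[0,0,0],0],[[0,0,0],0]]}}

```text
time: 15.92
tool_pos: [0.4422, -0.0845, 0.2625]
tool_rot: [3.139, -0.013, -0.271]
contact_force: [1.1, 0.2, -0.4]
opening: 0.092
```

```bash
python3 - <<'E'
from plan import *
plan([(.449,-.084,.16,-.274)],step=.1,tw=1)
E
```

```text
at [ 0.4422 -0.0845  0.2625] [ 3.139  -0.0132 -0.2714]
[[[0.0032, -0.0011, 0.0513], 0.0013], [[0.0032, -0.0011, 0.0513], 0.0013]]
```

Call:
{"name": "carry_out", "arguments": {"targets": [[[0.001,-0.001,0.02],0],[[0.002,-0.001,0.03],0],[[0.002,0,0.03],0],[[0.001,0,0.02],0],[[0,0,0.01],0],[[0,0,0],0],[[0,0,0],0]]}}

```text
time: 16.8
tool_pos: [0.4521, -0.0805, 0.1512]
tool_rot: [3.14, -0.017, -0.263]
contact_force: [0.2, -0.1, -0.4]
opening: 0.0918
```

```bash
python3 - <<'E'
from plan import *
plan([(.449,-.084,.097,-.274)],step=.1,tw=1)
E
```

```text
at [ 0.4521 -0.0805  0.1512] [ 3.1396 -0.0171 -0.2627]
[[[-0.0021, 0.0042, 0.0542], 0.0113]]
```

Call:
{"name": "carry_out", "arguments": {"targets": [[[-0.001,0.002,0.015],0.006],[[-0.001,0.002,0.015],0.005],[[0,0,0.015],0],[[0,0,0.006],0],[[0,0,0],0],[[0,0,0],0]]}}

```text
time: 17.55
tool_pos: [0.4536, -0.0853, 0.104]
tool_rot: [3.139, -0.028, -0.273]
contact_force: [0.6, -0.1, 0.3]
opening: 0.0918
```

```bash
python3 - <<'E'
from plan import *
plan([(.449,-.084,.097,-.274)],step=.1,tw=1)
E
```

```text
at [ 0.4536 -0.0853  0.104 ] [ 3.139  -0.028  -0.2734]
[[[-0.0048, -0.0, 0.007], 0.0006]]
```

Call:
{"name": "carry_out", "arguments": {"targets": [[[-0.005,0,0.006],0],[[0,0,0],0],[[0,0,0],0]]}}

```text
time: 17.92
tool_pos: [0.449, -0.084, 0.0982]
tool_rot: [3.139, -0.03, -0.273]
contact_force: [0.4, 0.2, 0.6]
opening: 0.0916
```

Call:
{"name": "carry_out", "arguments": {"targets": [[[0,0,0],0],[[0,0,0],0],[[0,0,0],0],[[0,0,0],0],[[0,0,0],0],[[0,0,0],0],[[0,0,0],0]], "fingers": 1, "grip_force": 30}}

```text
time: 18.8
tool_pos: [0.4492, -0.0841, 0.0984]
tool_rot: [3.139, -0.03, -0.273]
contact_force: [0.2, -2.1, -0.3]
opening: 0.0336
```

Call:
{"name": "carry_out", "arguments": {"targets": [[[0,0,-0.01],0],[[0,0,-0.02],0],[[0,0,-0.03],0],[[0,0,-0.035],0],[[0,0,-0.035],0],[[0,0,-0.03],0],[[0,0,-0.02],0],[[0,0,-0.01],0],[[0,0,0],0]]}}

```text
time: 19.92
tool_pos: [0.4406, -0.0807, 0.2951]
tool_rot: [3.14, -0.022, -0.273]
contact_force: [0.6, 0.6, -3.7]
opening: 0.0337
```

```bash
python3 - <<'E'
from plan import *
plan([(.4496,.2835,.30,.097)],step=.04)
E
```

```text
at [ 0.4406 -0.0807  0.2951] [ 3.1396 -0.0223 -0.2732]
[[[-0.009, -0.0353, -0.0005], -0.037], [[-0.0076, -0.0356, -0.0005], -0.037], [[-0.0063, -0.0359, -0.0005], -0.037], [[-0.005, -0.0361, -0.0005], -0.037], [[-0.0036, -0.0362, -0.0005], -0.037], [[-0.0023, -0.0364, -0.0005], -0.037], [[-0.001, -0.0364, -0.0005], -0.037], [[0.0004, -0.0364, -0.0005], -0.037], [[0.0017, -0.0364, -0.0005], -0.037], [[0.0031, -0.0363, -0.0005], -0.037]]
```

Call:
{"name": "carry_out", "arguments": {"targets": [[[-0.005,-0.02,-0.0005],-0.037],[[-0.007,-0.032,-0.0005],-0.037],[[-0.006,-0.038,-0.0005],-0.037],[[-0.005,-0.04,-0.0005],-0.037],[[-0.004,-0.042,-0.0005],-0.037],[[-0.002,-0.042,-0.0005],-0.037],[[-0.001,-0.04,-0.0005],-0.037],[[0,-0.034,-0.0005],-0.037],[[0.002,-0.025,-0.0005],-0.037],[[0.002,-0.015,0],-0.03]]}}

```text
time: 21.18
tool_pos: [0.446, 0.2586, 0.2846]
tool_rot: [3.131, 0.003, 0.098]
contact_force: [0.2, 0.1, -3.5]
opening: 0.0338
```

Call:
{"name": "carry_out", "arguments": {"targets": [[[0,0,0],0],[[0,0,0],0],[[0,0,0],0]]}}

```text
time: 21.55
tool_pos: [0.4457, 0.2573, 0.2832]
tool_rot: [3.129, 0.006, 0.097]
contact_force: [0.0, -0.3, -3.2]
opening: 0.034
```

```bash
python3 - <<'E'
from plan import *
from h import *
plan([(.4496,.2835,.30,.097)],step=.04)
im=grab("scene","scene6.png"); 
cv2.imwrite("pics/c6.png",cv2.resize(im[180:380,60:300],(720,600),interpolation=cv2.INTER_CUBIC))
grab("top","top6.png")
E
```

```text
at [0.4457 0.2573 0.2832] [3.1293 0.0061 0.0974]
[[[0.0064, -0.0257, -0.0168], 0.0004]]
```

View pics/c6.png

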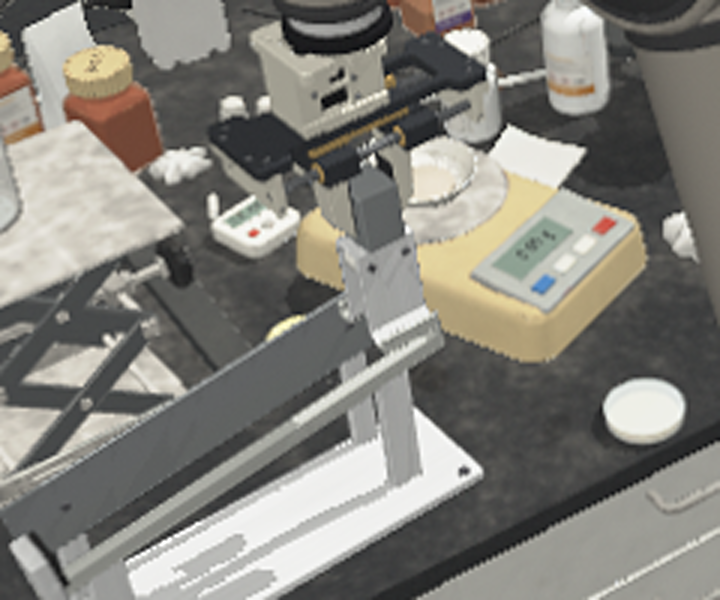

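View pics/top6.png

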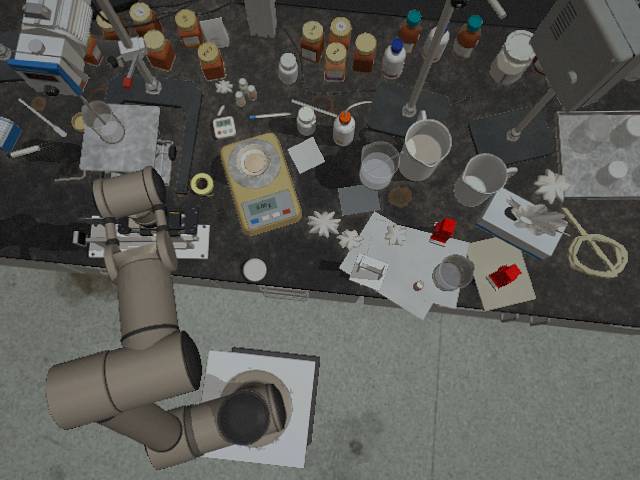

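Call:
{"name": "carry_out", "arguments": {"targets": [[[0.004,-0.013,0],0],[[0.004,-0.013,0],0],[[0,0,0],0],[[0,0,0],0],[[0,0,0],0]]}}

```text
time: 22.28
tool_pos: [0.4518, 0.2859, 0.2831]
tool_rot: [3.13, 0.005, 0.097]
contact_force: [-0.5, -0.1, -3.2]
opening: 0.0336
```

```bash
python3 - <<'E'
from plan import *
from ov import *
plan([(.4515,.2835,.215,.097)],step=.2)
im=grab("scene","scene7.png"); f=5;ox,oy=110,210
a=cv2.resize(im[oy:oy+115,ox:ox+120],None,fx=f,fy=f,interpolation=cv2.INTER_CUBIC)
x,y,w=.440,.382,.097
edges(a,proj("scene",railbox(x,y,w,-.006,.006,-.175,.175,-.012,0)),(0,0,255),ox,oy,f)
s=monitor.observe();p=s["tool_pos"];
edges(a,proj("scene",box(p[0],p[1],p[2]+.0106-.025,p[2]+.0356,.04,.034,w)),(0,255,0),ox,oy,f)
cv2.imwrite("pics/o7.png",a)
E
```

```text
at [0.4518 0.2859 0.2831] [3.1297 0.0053 0.097 ]
[[[-0.0005, 0.0024, 0.0681], -0.0]]
```

View pics/o7.png

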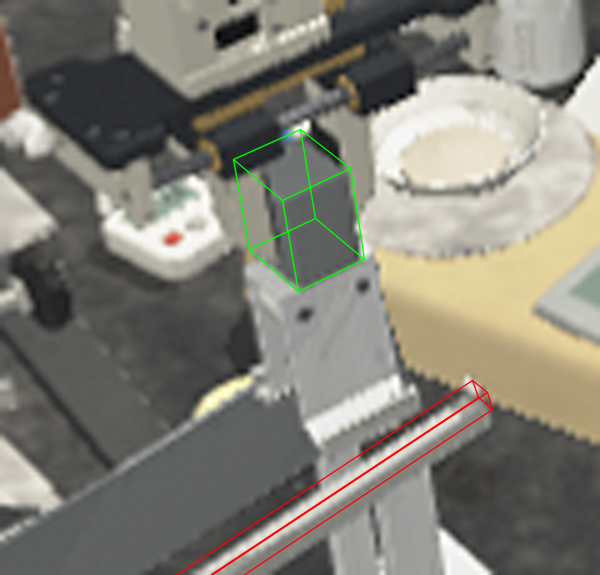

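Call:
{"name": "carry_out", "arguments": {"targets": [[[-0.001,0.001,0.01],0],[[-0.001,0.001,0.015],0],[[0,0,0.01],0],[[0,0,0.005],0],[[0,0,0],0],[[0,0,0],0]]}}

```text
time: 23.08
tool_pos: [0.4496, 0.2823, 0.2408]
tool_rot: [3.129, 0.005, 0.096]
contact_force: [-0.6, 0.0, -4.3]
opening: 0.0342
```

```bash
python3 - <<'E'
from plan import *
from ov import *
plan([(.4505,.2845,.215,.097)],step=.2)
im=grab("scene","scene8.png"); f=5;ox,oy=110,210
a=cv2.resize(im[oy:oy+115,ox:ox+120],None,fx=f,fy=f,interpolation=cv2.INTER_CUBIC)
cv2.imwrite("pics/o8.png",a)
E
```

```text
at [0.4496 0.2823 0.2408] [3.1295 0.0054 0.096 ]
[[[0.0011, -0.0021, 0.0258], -0.001]]
```

View pics/o8.png

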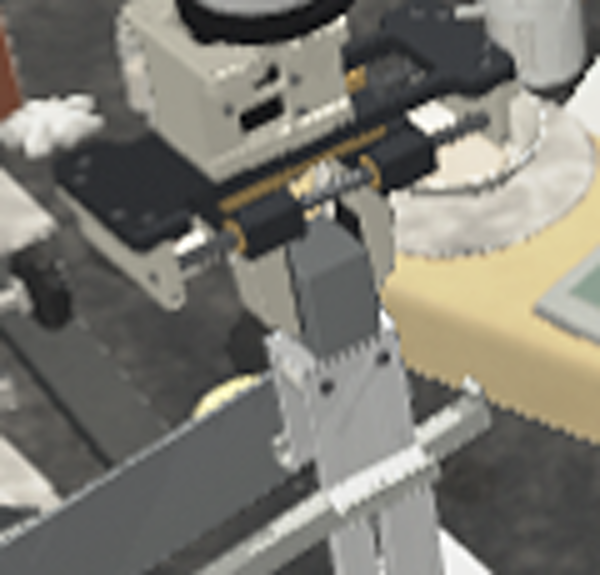

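Call:
{"name": "carry_out", "arguments": {"targets": [[[0.001,-0.001,0.01],0],[[0,-0.001,0.01],0],[[0,0,0.008],0],[[0,0,0],0],[[0,0,0],0]]}}

```text
time: 23.75
tool_pos: [0.4504, 0.2842, 0.2107]
tool_rot: [3.129, 0.005, 0.096]
contact_force: [-0.3, 0.3, -3.3]
opening: 0.0338
```

```bash
python3 - <<'E'
from plan import *
from ov import *
plan([(.4505,.2845,.185,.097)],step=.2)
im=grab("scene","scene9.png"); f=5;ox,oy=110,220
a=cv2.resize(im[oy:oy+115,ox:ox+120],None,fx=f,fy=f,interpolation=cv2.INTER_CUBIC)
cv2.imwrite("pics/o9.png",a)
E
```

```text
at [0.4504 0.2842 0.2107] [3.1295 0.0055 0.0961]
[[[0.0002, -0.0002, 0.0257], -0.0009]]
```

View pics/o9.png

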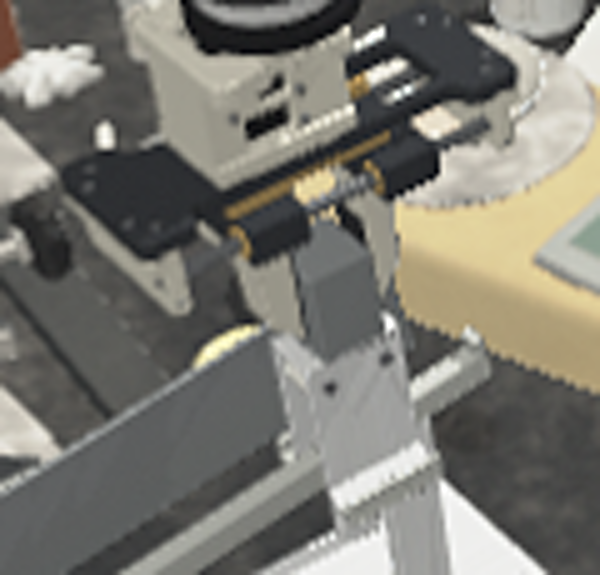

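Call:
{"name": "carry_out", "arguments": {"targets": [[[0,0,0.01],0],[[0,0,0.008],0],[[0,0,0.003],0],[[0,0,0],0],[[0,0,0],0]]}}

```text
time: 24.42
tool_pos: [0.4504, 0.284, 0.1884]
tool_rot: [3.13, 0.005, 0.096]
contact_force: [0.2, 0.3, -3.3]
opening: 0.0341
```

Call:
{"name": "carry_out", "arguments": {"targets": [[[0,0,0.004],0],[[0,0,0],0]]}}

```text
time: 24.68
tool_pos: [0.4505, 0.284, 0.1845]
tool_rot: [3.13, 0.004, 0.096]
contact_force: [0.6, 0.9, -3.1]
opening: 0.0338
```

Call:
{"name": "carry_out", "arguments": {"targets": [[[0,0,0.003],0]]}}

```text
time: 24.8
tool_pos: [0.4507, 0.2841, 0.1816]
tool_rot: [3.13, 0.004, 0.096]
contact_force: [0.4, 0.8, -4.1]
opening: 0.0336
```

Call:
{"name": "carry_out", "arguments": {"targets": [[[0,0,0.003],0]]}}

```text
time: 24.92
tool_pos: [0.4508, 0.2843, 0.1791]
tool_rot: [3.131, 0.003, 0.096]
contact_force: [-4.5, 0.4, 14.6]
opening: 0.0337
```

Call:
{"name": "carry_out", "arguments": {"targets": [[[0,0,0],0]]}}

```text
time: 25.05
tool_pos: [0.4506, 0.2844, 0.1795]
tool_rot: [3.131, 0.003, 0.096]
contact_force: [-1.5, -0.4, -0.9]
opening: 0.0336
```

Call:
{"name": "carry_out", "arguments": {"targets": [[[0,0,0],0],[[0,0,0],0],[[0,0,-0.02],0],[[0,0,-0.05],0],[[0,0,-0.05],0],[[0,0,-0.03],0]], "fingers": 0}}

```text
time: 25.8
tool_pos: [0.451, 0.2855, 0.3319]
tool_rot: [3.129, 0.005, 0.096]
contact_force: [-0.3, 0.2, -0.5]
opening: 0.0887
```

```bash
python3 - <<'E'
from ov import *
im=grab("scene","scene10.png"); 
a=cv2.resize(im[200:420,50:290],(720,660)[:2],interpolation=cv2.INTER_CUBIC)[:600]
cv2.imwrite("pics/o10.png",a)
E
```

```text
(no output)
```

View pics/o10.png

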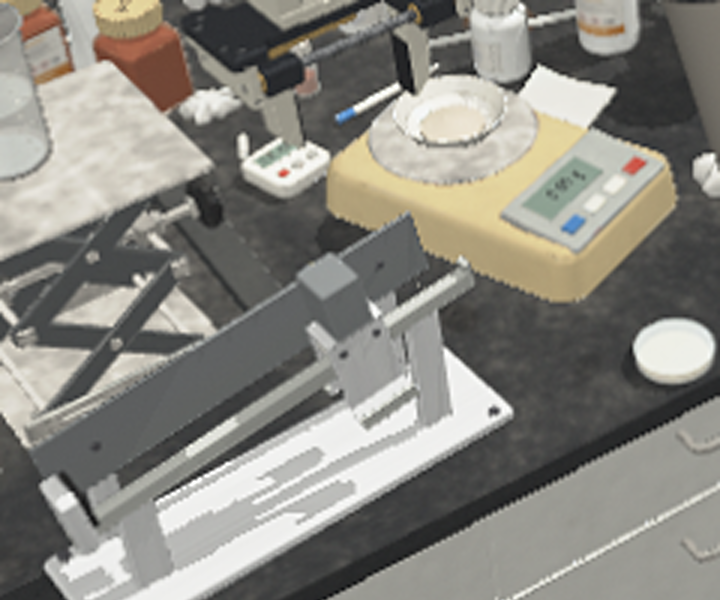

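The hanger is riding the bar and rolling, and the fingers are clear. I'll wait.

Call:
{"name": "carry_out", "arguments": {"targets": [[[0,0,0],0],[[0,0,0],0],[[0,0,0],0],[[0,0,0],0],[[0,0,0],0],[[0,0,0],0],[[0,0,0],0],[[0,0,0],0],[[0,0,0],0],[[0,0,0],0]]}}

```text
time: 27.1
tool_pos: [0.4515, 0.2854, 0.3324]
tool_rot: [3.129, 0.004, 0.095]
contact_force: [-0.3, -0.0, 0.2]
opening: 0.0919
```

Call:
{"name": "carry_out", "arguments": {"targets": [[[0,0,0],0],[[0,0,0],0],[[0,0,0],0],[[0,0,0],0],[[0,0,0],0],[[0,0,0],0],[[0,0,0],0],[[0,0,0],0],[[0,0,0],0],[[0,0,0],0]]}}

```text
time: 28.35
tool_pos: [0.4515, 0.2854, 0.3324]
tool_rot: [3.129, 0.004, 0.095]
contact_force: [-0.4, 0.2, 0.2]
opening: 0.0917
```

Call:
{"name": "carry_out", "arguments": {"targets": [[[0,0,0],0],[[0,0,0],0],[[0,0,0],0],[[0,0,0],0],[[0,0,0],0],[[0,0,0],0],[[0,0,0],0],[[0,0,0],0]]}}

```text
time: 29.35
tool_pos: [0.4515, 0.2854, 0.3325]
tool_rot: [3.129, 0.004, 0.095]
contact_force: [-0.8, 0.6, 0.2]
opening: 0.0919
```

```bash
python3 - <<'E'
from ov import *
im=grab("scene","scene11.png"); f=3;ox,oy=50,200
a=cv2.resize(im[200:400,50:290],None,fx=3,fy=3,interpolation=cv2.INTER_CUBIC)
edges(a,proj("scene",railbox(.44,.382,.097,-.02,.02,.113,.147,.024,.074)),(0,0,255),ox,oy,f)
cv2.imwrite("pics/o11.png",a); grab("top","top11.png")
E
```

```text
(no output)
```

View pics/o11.png

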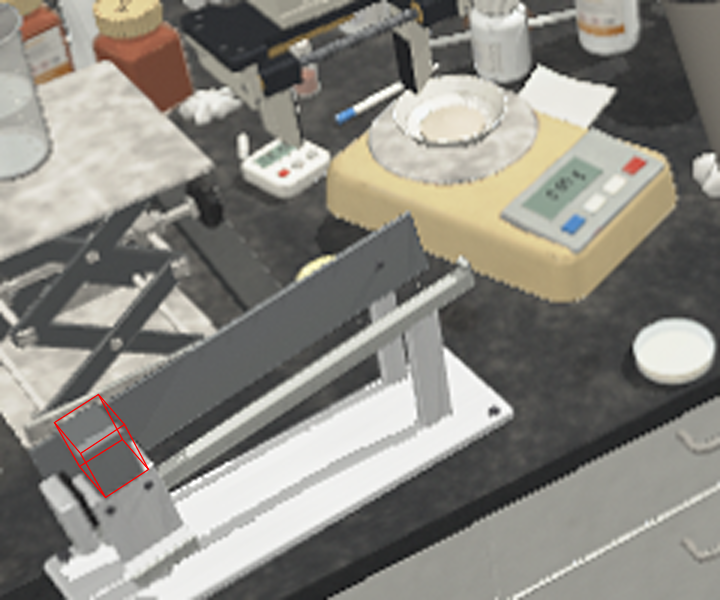

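View pics/top11.png

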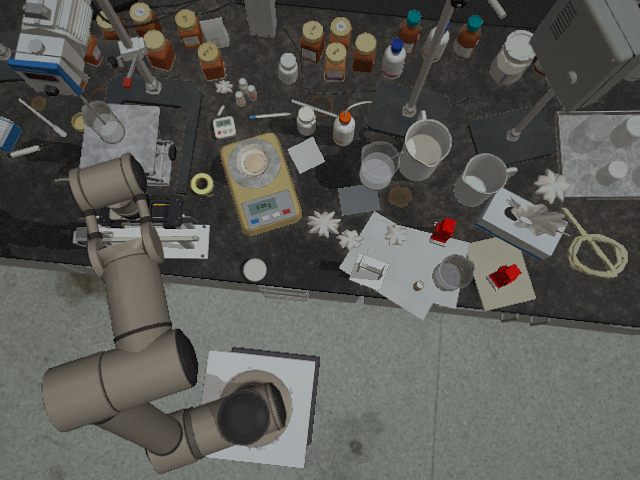

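The block matches the predicted y = +0.13 outline against the stop. The vial (418,286), dish (255,270) and beaker (452,272) are where they were. I'll check that the hanger is at rest, then hand in.

Call:
{"name": "carry_out", "arguments": {"targets": [[[0,0,0],0],[[0,0,0],0],[[0,0,0],0],[[0,0,0],0],[[0,0,0],0],[[0,0,0],0],[[0,0,0],0],[[0,0,0],0]]}}

```text
time: 30.45
tool_pos: [0.4515, 0.2854, 0.3324]
tool_rot: [3.129, 0.004, 0.095]
contact_force: [-0.5, -0.7, 0.5]
opening: 0.0917
```

```bash
python3 - <<'E'
from ov import *
o=cv2.imread("pics/scene11.png"); im=grab("scene","scene12.png")
d=cv2.absdiff(o,im).max(2); print("rail diff",d[300:420,50:230].max(),(d[300:420,50:230]>25).sum())
t0=cv2.imread("pics/top0.png");t1=cv2.imread("pics/top11.png");e=cv2.absdiff(t0,t1).max(2)
for n,(u,v) in dict(dish=(255,270),vial=(418,286),beaker=(452,272)).items(): print(n,(e[v-20:v+20,u-18:u+18]>40).sum())
print(order.hand_in())
E
```

```text
rail diff 6 0
dish 0
vial 0
beaker 0
the job is handed in; nothing more can be done
None
```

The job is done and handed in at about 30.5 s of the 67 s allowed; no verdict was reported.

- **Set-down:** I lifted the grey hanger off its stand by its x faces, stood it upright on the bare worktop and let go. A top-camera picture confirmed it was standing free.
- **On the rail:** I took it again by its y faces, set it astride the rail about 100 mm up from mid-length and released it. The fingers opened and rose clear, and it rolled down by itself.
- **Last checks:** In the scene picture the grip block fits the predicted outline at y = +0.13 m, against the stop. Two pictures 1 s apart show no change at the rail. The dish, vial and beaker areas match the starting picture. The gripper is empty and well clear.

Three things were not as clean as planned:
- **Contact force on the worktop:** The force reading was ambiguous while setting down, and one firm nudge gave about 37 N before I released. The hanger was found upright afterwards.
- **Tool tilt:** The tool drifted by up to about 0.03 rad during descents, which did not affect the placing.
- **First moments of the roll:** I have no picture of the fingers opening. About 0.75 s after the release began, the fingers were clear and the hanger was on the bar.

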